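# Candle stood up, lighter fished out of the keepsake box

## Robot

A 6-joint arm with a two-finger parallel gripper is mounted at the origin on the work surface. World frame = base frame: x ahead of the robot, y to its left, z up, the work surface at z = 0. Lengths are in m, angles in rad, forces in N, time in s.
With the tool pointing down it reaches from about 0.4 to 0.925 m from the base axis. Payload 3.4 kg.
Tool frame: the origin (TCP) lies at the very end of the fingers, on their centre line; the grasp point (between the pads) lies 19 mm behind it; x points along the fingers, z is the direction in which the jaws open and shut, and the axes are right-handed (so a half turn about x gives the same grasp; the last joint's range is limited). The gripper opens to 85 mm and grips with 20 to 120 N. Pads are 22 mm wide; open, the fingers measure 114 mm over their backs; the gripper's body (76 mm by 85 mm) begins 54 mm behind the grasp point. The pads swing forward as they close: fully open they stand 13 mm farther back than shut.
Start: joints at [-1.359, 0.307, 1.506, -0, 1.328, -0.073], TCP at [0.162, -0.552, 0.231] pointing down, gripper open.
Joint ranges: [-3.12, 3.12], [-1.05, 2.28], [0.14, 2.33], [-1.42, 4.57], [0.1, 2.73], [-2.68, 2.68]. Speed limits (rad/s): [2.57, 2.57, 3.14, 3.14, 3.14, 3.14].

## Interface

Orientations are given as a rotation vector (axis times angle).
In Python, from station import r, cams, order, models gives the robot as it stands. The module is installed in compiled form; this text tells all that it offers.
- The arm moves only by the tool drive_tool, never from a script. Its argument "steps" is a list of rows, each a list of 3 entries, a list of its own where there are three numbers: the opening, from -1 (shut) to 1 (fully open), then the shift along the world's x, y, z in mm, then the turn, a rotation vector about the world's x, y, z in degrees. A call has 1 to 20 rows; each row shifts and turns the commanded pose from where the row before left it; what a row does not reach is not made up. A row lasts 1/10 s, in which the tool goes at most 50 mm and 8.59 degrees, less where a joint would pass 70% of its speed; a pose out of reach is approached as far as the arm can. A call with a gripper value outside its range is refused whole. The fingers move at their own pace and stop on an object; the grip force is fixed at half the most. Time passes only in rows, so rows that do not move let the fingers close. It gives the time, the measured TCP pose, the force and the opening at its end, in the units of the state.
- r.sense(): the state, without advancing time (a new reading comes with each control period).
- cams.snapshot(name): name is "side" or "top" or "wrist"; returns the picture (400x640x3 uint8, red, green, blue); there is no depth.
- cams.get_calibration(name): a dict with "mtx" (3x3 intrinsics, pixels), "distortion" ([k1, k2, p1, p2, k3] as OpenCV has them; the pictures are not rectified), "T" (4x4, takes a point from camera to world coordinates). Camera axes: x right, y down, z forward; pixel columns grow to the right and rows downward; lengths in m; the calibration is good to about 2 mm. A picture is of the moment at which its call begins: read the wrist's pose just before it. get_calibration takes no time and is no camera call; for the wrist camera it gives the pose at the moment of the call.
- order.sign_off(): hands the job in, once; it reports no verdict.
Trained networks look in the newest picture that a camera, given by its name, has taken for a name from the list of things; names that differ only in an ending like _2 or _b are one class to them, and where a whole thing is asked for, a point or a joint stands for the part that bears it (a point fixed in the world has none). Each returns a list of dicts, best first, with "conf" (0 to 1); they miss things now and then, are a little off and sometimes report something else, mostly with a low value. They report only what shows in the picture. A call takes as long as a camera call. They do not tell look-alikes from the thing itself.
- models.trace(camera, target): "mask" (400x640 bool, what is visible of it).
- models.mark_of(camera, target): "position" ([x, y, z] in m, in world coordinates, good to about 4 mm: a listed point, or the origin of a listed thing).
The state is a dict: "clock": time; "q": joint angles; "qd": joint speeds; "effort": joint torques, N m; "ee_pos": TCP position; "tcp_rot": TCP orientation; "force": force on the tool from outside, world axes, zero at the start; "wrist_torque": the same for the moment, N m; "gripper_width": opening from 0.0 (shut) to 1.0 (fully open).
Only numpy, scipy, OpenCV 4.12 (cv2) and the standard library are available. Lean on these libraries where they do the work, as an engineer would, in place of code of your own. Each camera call takes 0.05 s, during which the arm holds its last target.

## Task

Get the bedside candle ready to light: first stand the candle upright in the cup of the candlestick, fully down, and let go of it. Then take the long stick lighter out of the wooden box through the opening in its top - it is longer than the opening, so it has to come out at a slant - and finish while still holding it still in the gripper, all of it at least 5 cm above the top of the box and touching nothing else. Leave the alarm clock, the glass and the photo frame where they are.

Things in the scene. Friction and masses are not known exactly. Their poses are not given: they have to be found in the camera images.
- candle: Loose ivory candle, a plain round rod 22 mm in diameter and 120 mm tall (a thin 10 mm wick on top is for show), foot chamfered 2 mm. It starts standing upright and free on the table. Origin: centre of its foot; z up along it. About 45 g.
- candlestick: Loose brass candlestick standing on the table, 68 mm tall, about 500 g: round base disc 84 mm in diameter and 8 mm thick, stem 22 mm in diameter, and on top a round cup 36 mm in outer diameter, 28 mm tall. Origin: centre of its underside, z up.
- candlestick_seat (a point): Centre of the inner floor of the candlestick's cup, 45 mm above the table. The bore is 26 mm wide and 23 mm deep, open at the top (rim 68 mm above the table).
- box: Oak box, fixed to the table, 272 mm long (x), 104 wide (y), 62 high. Walls, floor and top 6 mm thick: inside 260 x 92, 50 high under the top. The top is closed at both ends and open in the middle: opening 150 mm long (x -75 to +75), 92 wide (full inner width). Origin: centre of its underside, z up.
- box_opening (a point): Centre of the box's opening, level with the top face of the box, 62 mm above the table.
- lighter: Loose stick lighter, 190 mm long, 90 g, flat on the box's floor, nozzle to the box's +x end, both ends under the closed top. Its x runs along it to the nozzle, z up. Origin: mid-length, underside of handle. Black handle x -95 to +10 mm, 22 wide (y), 20 high (z 0 to 20); steel nozzle tube, diameter 10, x +10 to +95, axis at z = 10. Centre of mass near x = -30 mm.
- lighter_butt (a point): Middle of the handle's end face (lighter x = -95 mm, z = 10 mm).
- lighter_tip (a point): Middle of the nozzle's end (lighter x = +95 mm, z = 10 mm).
- clock: Bystander: white round alarm clock, 90 mm in diameter, 95 mm tall, on a foot. Origin: centre of its underside.
- tumbler: Bystander: empty drinking glass, 70 mm in diameter, 90 mm tall. Origin: centre of its underside.
- frame: Bystander: dark wooden photo frame 130 mm wide and 170 mm tall, leaning back on its own foot. Origin: on the table under its lower edge, middle.
There are look-alikes about, which are no part of the job. Leave any blue or purple look-alike of the candle alone.

How it is judged:
On the way, in this order (a step that is already met when the one before it is completed fails the run):
1. the candle stands fully down in the candlestick's cup, let go (horizontal distance between candle and candlestick_seat below 0.004 m and z of candle in the frame of candlestick_seat between -0.004 and 0.004 m and angle between candle's own z axis and vertical below 0.09 rad and angle between candlestick's own z axis and vertical below 0.05 rad and height (world z) of candlestick below 0.005 m and contact force between the fingers and candle below 0.05 N), for 0.3 s.
2. the lighter is out through the opening and held well above the box (height (world z) of each of lighter_butt, lighter_tip above 0.115 m and contact force between the fingers and lighter above 1 N), for 0.2 s.
At the end, for the whole second after the job is handed in: Candle upright (within 5 degrees) in the upright candlestick's cup, foot within 4 mm of the middle of the cup's floor, let go. Lighter held still in the fingers (over 1 N), touching nothing else, both ends (axis) over 115 mm above the table, 53 mm above the box top (all of step 1 and all of step 2 and contact force between lighter and box below 0.05 N and contact force between lighter and candle below 0.05 N and contact force between lighter and candlestick below 0.05 N and contact force between lighter and clock below 0.05 N and contact force between lighter and tumbler below 0.05 N and contact force between lighter and frame below 0.05 N and linear speed of each of lighter, candle below 0.03 m/s); the arm keeps its last pose, push and grip.
It fails at once if the alarm clock is moved by more than 3 cm or tipped (distance of clock from where it was at the start of the episode above 0.03 m or angle between clock's own z axis and vertical above 0.3 rad).
It fails at once if the drinking glass is moved by more than 3 cm or tipped (distance of tumbler from where it was at the start of the episode above 0.03 m or angle between tumbler's own z axis and vertical above 0.3 rad).
It fails at once if the photo frame is moved by more than 3 cm or tipped (distance of frame from where it was at the start of the episode above 0.03 m or angle between frame's own z axis and vertical above 0.3 rad).
It also fails if it takes over 45 s, if anything falls off the work surface, if the arm or the gripper's body presses on something with over 40 N, if the wrist force passes 120 N, or if a joint passes its speed limit or range.

## Working session

There is one attempt and no reset: what is moved stays moved. The work goes in short steps, Python scripts to look and compute and a tool call to move; the robot and the scene stay as the last step left them, time stands still between calls to the robot, and variables do not carry over. Pictures are saved under pics/ and viewed, and the job is handed in when it is done.

Besides the shell and the picture viewer there is one more tool, called after "Request:" as a command line: name --argument value ..., lists and objects as JSON in quotes. drive_tool: Moves the arm, as the interface text tells. Its arguments: {"type":"object","properties":{"steps":{"type":"array","items":{"type":"array"}}},"required":["steps"]}

```bash
mkdir -p pics; python3 - <<'E'
from station import r,cams,order,models
import cv2,numpy as np
s=r.sense(); print(s)
for n in ["side","top","wrist"]:
    c=cams.get_calibration(n); im=cams.snapshot(n); cv2.imwrite(f"pics/{n}0.png",im[:,:,::-1])
    print(n,np.round(c["mtx"],1).tolist(),np.round(c["distortion"],3),np.round(c["T"],3).tolist())
E
```

```text
{'clock': 0.0, 'q': array([-1.35847536e+00,  3.07582811e-01,  1.50761355e+00, -7.25687744e-06,
        1.32837602e+00, -7.35085098e-02]), 'qd': array([ 0.00073596,  0.00113198, -0.00024281,  0.0010302 ,  0.00123658,
        0.00134643]), 'effort': array([ 1.58725972e-03, -4.57554317e+01, -2.51920849e+01, -1.20685177e-04,
        1.32661892e-02,  2.54343426e-06]), 'ee_pos': array([ 0.16195408, -0.5510383 ,  0.23039797]), 'tcp_rot': array([ 0.99740132,  1.33250224, -0.99524946]), 'force': array([ 0.18040741, -0.65834151, -0.54353337]), 'wrist_torque': array([-0.00803686, -0.00449239,  0.01924215]), 'gripper_width': 1.0028197931844918}
side [[429.2, 0.0, 327.1], [0.0, 429.2, 195.3], [0.0, 0.0, 1.0]] [-0.1  0.   0.   0.   0. ] [[0.974, -0.153, 0.167, 0.454], [-0.226, -0.613, 0.757, -0.737], [-0.013, -0.775, -0.632, 0.719], [0.0, 0.0, 0.0, 1.0]]
top [[502.1, 0.0, 320.3], [0.0, 502.1, 198.2], [0.0, 0.0, 1.0]] [-0.08  0.    0.    0.    0.  ] [[-0.007, -0.987, 0.163, 0.347], [-1.0, 0.008, 0.007, 0.051], [-0.008, -0.163, -0.987, 1.599], [0.0, 0.0, 0.0, 1.0]]
wrist [[294.2, 0.0, 321.0], [0.0, 294.2, 203.0], [0.0, 0.0, 1.0]] [-0.016  0.     0.     0.     0.   ] [[0.28, -0.923, -0.262, 0.228], [-0.96, -0.27, -0.075, -0.533], [-0.001, 0.273, -0.962, 0.374], [0.0, 0.0, 0.0, 1.0]]
```

View pics/side0.png

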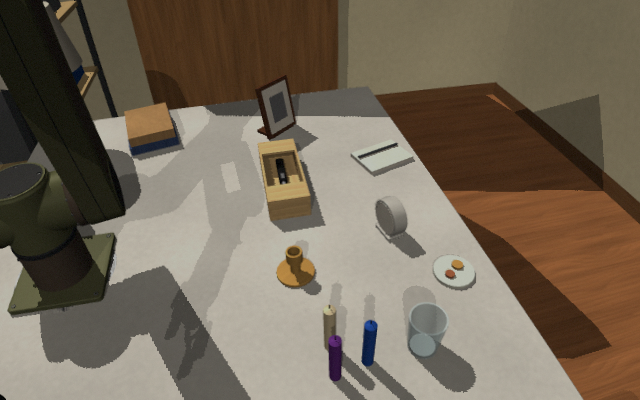

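View pics/top0.png

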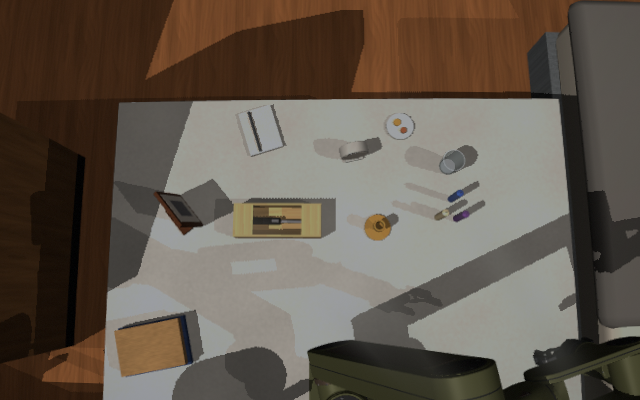

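```bash
python3 - <<'E'
from station import r,cams,order,models
import numpy as np
for n in ["side","top"]:
    for t in ["candle","candlestick","candlestick_seat","box","box_opening","lighter","lighter_butt","lighter_tip","clock","tumbler","frame"]:
        print(n,t,[(round(d["conf"],2),np.round(d["position"],3).tolist()) for d in models.mark_of(n,t)])
E
```

```text
side candle [(0.96, [0.542, -0.375, 0.002]), (0.93, [0.607, -0.361, 0.0]), (0.61, [0.547, -0.311, 0.0]), (0.4, [0.533, 0.2, 0.0])]
side candlestick [(0.78, [0.517, -0.119, -0.0]), (0.31, [0.516, -0.12, 0.047])]
side candlestick_seat [(0.61, [0.536, 0.199, 0.005]), (0.57, [0.514, -0.117, 0.047]), (0.56, [0.535, 0.197, 0.062]), (0.35, [0.576, 0.486, -0.001])]
side box [(0.62, [0.535, 0.199, 0.0]), (0.3, [0.546, -0.312, -0.004])]
side box_opening [(0.72, [0.534, 0.195, 0.06]), (0.37, [0.715, -0.353, -0.003])]
side lighter [(0.7, [0.537, 0.201, 0.004])]
side lighter_butt [(0.62, [0.539, 0.297, 0.018])]
side lighter_tip [(0.48, [0.544, 0.296, 0.018])]
side clock [(0.76, [0.758, -0.04, 0.001])]
side tumbler [(0.73, [0.714, -0.354, 0.001])]
side frame [(0.97, [0.578, 0.487, 0.001])]
top candle [(0.68, [0.544, -0.366, -0.001]), (0.48, [0.548, -0.308, 0.002]), (0.46, [0.606, -0.357, -0.004])]
top candlestick [(0.68, [0.516, -0.12, 0.001])]
top candlestick_seat [(0.95, [0.514, -0.113, 0.044])]
top box [(0.58, [0.534, 0.199, -0.003])]
top box_opening [(0.94, [0.538, 0.199, 0.063])]
top lighter [(0.66, [0.536, 0.202, 0.007]), (0.22, [0.542, 0.294, 0.017])]
top lighter_butt [(0.53, [0.538, 0.294, 0.016]), (0.35, [0.553, -0.308, -0.001])]
top lighter_tip [(0.77, [0.533, 0.106, 0.012]), (0.48, [0.54, 0.294, 0.014])]
top clock [(0.88, [0.755, -0.049, 0.0]), (0.71, [0.711, -0.351, 0.0])]
top tumbler [(0.6, [0.713, -0.351, -0.0])]
top frame [(0.7, [0.578, 0.485, -0.002])]
```

```bash
cat > h.py <<'E'
from station import r,cams,order,models
import cv2,numpy as np
from scipy.spatial.transform import Rotation as R
def proj(n,P):
    c=cams.get_calibration(n); Ti=np.linalg.inv(c["T"])
    rv=cv2.Rodrigues(Ti[:3,:3])[0]
    return cv2.projectPoints(np.array(P,float).reshape(-1,3),rv,Ti[:3,3],c["mtx"],np.array(c["distortion"]))[0].reshape(-1,2)
def plane(n,px,z):
    c=cams.get_calibration(n); u=cv2.undistortPoints(np.array(px,float).reshape(-1,1,2),c["mtx"],np.array(c["distortion"])).reshape(-1,2)
    d=np.c_[u,np.ones(len(u))]@c["T"][:3,:3].T; o=c["T"][:3,3]
    return o+d*((z-o[2])/d[:,2])[:,None]
def st():
    s=r.sense(); M=R.from_rotvec(s["tcp_rot"]).as_matrix()
    print("t",round(s["clock"],2),"p",np.round(s["ee_pos"],4),"x",np.round(M[:,0],3),"z",np.round(M[:,2],3),"F",np.round(s["force"],1),"w",round(s["gripper_width"],3),"q",np.round(s["q"],2)); return s,M
def crop(im,x0,y0,x1,y1,k,f): cv2.imwrite(f,cv2.resize(im[y0:y1,x0:x1,::-1],None,fx=k,fy=k,interpolation=cv2.INTER_CUBIC))
E
python3 - <<'E'
from h import *
st()
a=cams.snapshot("side"); b=cams.snapshot("top")
A=cv2.resize(a[230:390,250:450],None,fx=3,fy=3,interpolation=2)[:480,:400*2-200]
crop(a,250,230,450,390,4,"pics/c1.png")
crop(b,225,170,485,270,3,"pics/c2.png")
E
```

```text
t 1.25 p [ 0.1621 -0.5517  0.2313] x [ 0. -0. -1.] z [ 0.282 -0.959  0.   ] F [-0.1  0.7  0. ] w 1.0 q [-1.36  0.31  1.51  0.    1.33 -0.07]
```

View pics/c1.png

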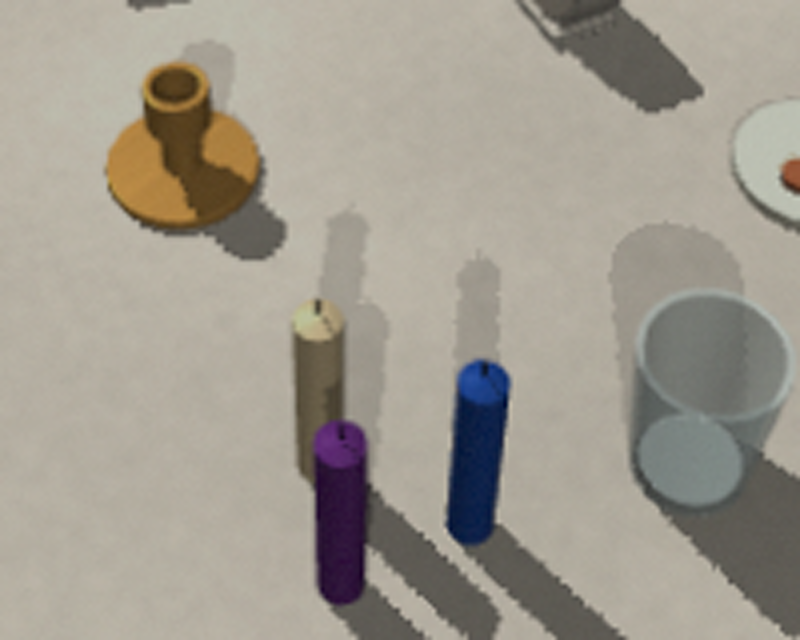

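View pics/c2.png

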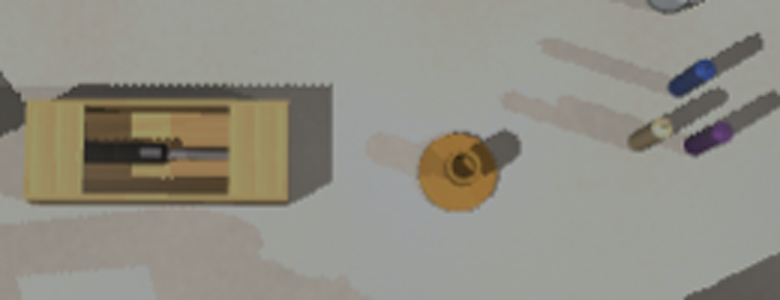

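View pics/wrist0.png

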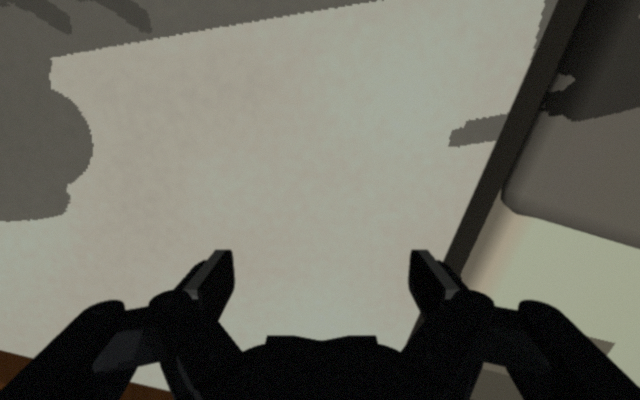

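```bash
python3 - <<'E'
from h import *
print(plane("side",[[329.5,309.5]],.12),plane("top",[[445.3,213.3]],.12))
print(plane("side",[[294.2,251.2]],.068),plane("top",[[379.3,225.3]],.068))
# box corners of top face in top view (crop/3 + offset)
print(plane("top",[[225+x/3,170+y/3] for x,y in [(26,100),(289,100),(289,203),(26,203)]],.062))
print("handle line",plane("top",[[225+x/3,170+y/3] for x,y in [(85,153),(140,153),(166,154),(229,155)]],.02))
E
```

```text
[[ 0.5471413 -0.3149577  0.12     ]] [[ 0.54255364 -0.31028097  0.12      ]]
[[ 0.51744134 -0.1193448   0.068     ]] [[ 0.5141295  -0.11798055  0.068     ]]
[[0.58675649 0.33178062 0.062     ]
 [0.58460886 0.05919767 0.062     ]
 [0.47815123 0.05994772 0.062     ]
 [0.47986499 0.32961678 0.062     ]]
handle line [[0.53610067 0.27552773 0.02      ]
 [0.53569991 0.21721651 0.02      ]
 [0.53444271 0.18969459 0.02      ]
 [0.53289674 0.12313014 0.02      ]]
```

Request:
drive_tool --steps '[[0.4,[32,20,0],[0,0,8]],[0.4,[32,20,0],[0,0,8]],[0.4,[32,20,0],[0,0,8]],[0.4,[32,20,0],[0,0,8]],[0.4,[32,20,0],[0,0,8]],[0.4,[32,20,0],[0,0,8]],[0.4,[32,20,0],[0,0,8]],[0.4,[32,20,0],[0,0,8]],[0.4,[32,20,0],[0,0,8]],[0.4,[32,20,0],[0,0,8]],[0.4,[32,20,0],[0,0,8]],[0.4,[32,20,0],[0,0,8]],[0.4,[0,0,0],[0,0,0]],[0.4,[0,0,0],[0,0,0]]]'

```text
clock: 2.75
ee_pos: [0.5465, -0.311, 0.2309]
tcp_rot: [-0.307, 1.55, 0.307]
force: [-0.7, -0.3, -0.0]
gripper_width: 0.698
```

```bash
python3 - <<'E'
from h import *
st()
w=cams.snapshot("wrist"); cv2.imwrite("pics/w1.png",w[:,:,::-1])
print(proj("wrist",[[.547,-.31,0],[.547,-.31,.12]]))
E
```

```text
t 2.75 p [ 0.5465 -0.311   0.2309] x [-0.001 -0.    -1.   ] z [ 0.924  0.382 -0.001] F [-0.7 -0.3 -0. ] w 0.698 q [-0.58  0.38  1.39 -0.    1.37 -0.98]
[[323.32227567 173.78732123]
 [323.91567679 197.27528991]]
```

View pics/w1.png

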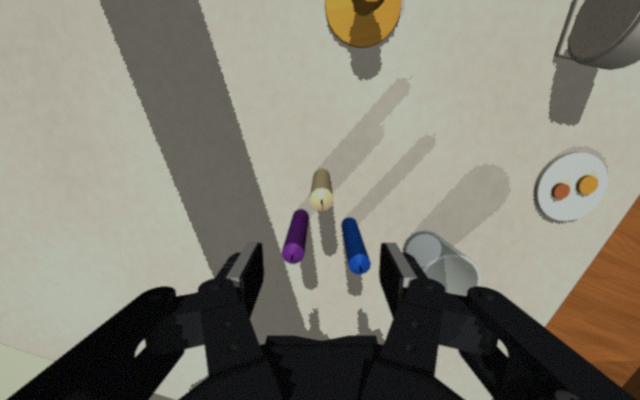

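Request:
drive_tool --steps '[[0.3,[-1,-1.5,-30],[0,0,0]],[0.3,[0,0,-30],[0,0,0]],[0.3,[0,0,-30],[0,0,0]],[0.3,[0,0,-30],[0,0,0]],[0.3,[0,0,-20],[0,0,0]],[0.3,[0,0,-11],[0,0,0]],[0.3,[0,0,0],[0,0,0]],[-1,[0,0,0],[0,0,0]],[-1,[0,0,0],[0,0,0]],[-1,[0,0,0],[0,0,0]],[-1,[0,0,0],[0,0,0]],[-1,[0,0,0],[0,0,0]],[-1,[0,0,0],[0,0,0]],[-1,[0,0,0],[0,0,0]],[-1,[0,0,0],[0,0,0]],[-1,[0,0,0],[0,0,0]]]'

```text
clock: 4.4
ee_pos: [0.546, -0.3139, 0.082]
tcp_rot: [-0.309, 1.547, 0.305]
force: [0.1, -0.3, 5.8]
gripper_width: 0.236
```

```bash
python3 - <<'E'
from h import *
st()
a=cams.snapshot("side"); crop(a,250,200,450,360,4,"pics/s2.png")
E
```

```text
t 4.4 p [ 0.546  -0.3139  0.082 ] x [ 0.002 -0.002 -1.   ] z [0.925 0.381 0.001] F [ 0.1 -0.3  5.8] w 0.236 q [-0.59  0.52  1.57 -0.    1.05 -0.98]
```

View pics/s2.png

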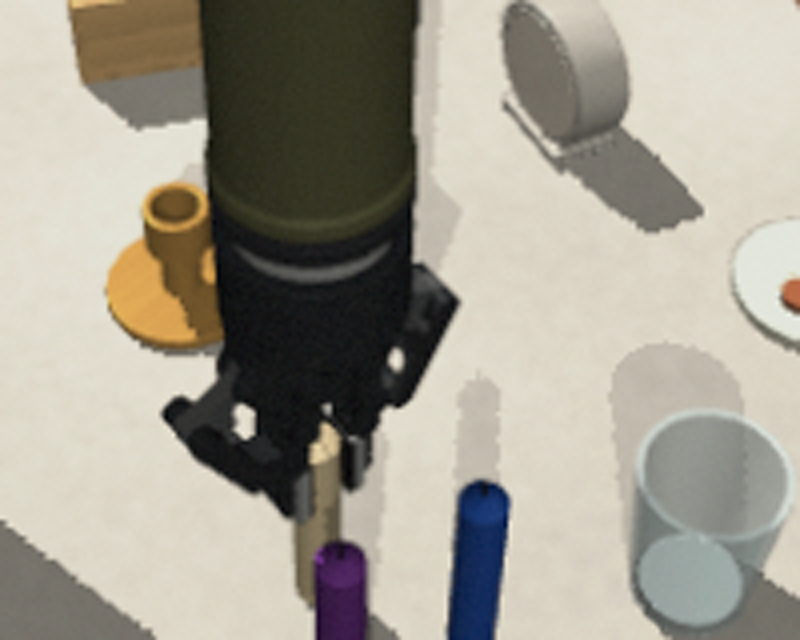

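Request:
drive_tool --steps '[[-1,[0,0,25],[0,0,0]],[-1,[0,0,35],[0,0,0]],[-1,[0,0,40],[0,0,0]],[-1,[-5,30,0],[0,0,0]],[-1,[-5,35,0],[0,0,0]],[-1,[-5,35,0],[0,0,0]],[-1,[-5,35,0],[0,0,0]],[-1,[-6,35,0],[0,0,0]],[-1,[-5,25,0],[0,0,0]],[-1,[0,0,0],[0,0,0]],[-1,[0,0,0],[0,0,0]],[-1,[0,0,0],[0,0,0]]]'

```text
clock: 5.65
ee_pos: [0.5147, -0.119, 0.1805]
tcp_rot: [-0.307, 1.548, 0.305]
force: [-0.6, 0.1, -0.3]
gripper_width: 0.241
```

```bash
python3 - <<'E'
from h import *
st()
a=cams.snapshot("side"); crop(a,220,150,400,300,4,"pics/s3.png")
b=cams.snapshot("top"); crop(b,320,170,450,260,6,"pics/t3.png")
b=cams.snapshot("wrist"); cv2.imwrite("pics/w3.png",b[:,:,::-1])
E
```

```text
t 5.65 p [ 0.5147 -0.119   0.1805] x [ 0.001 -0.001 -1.   ] z [0.925 0.38  0.001] F [-0.6  0.1 -0.3] w 0.241 q [-0.31  0.29  1.68 -0.    1.18 -0.7 ]
```

View pics/s3.png

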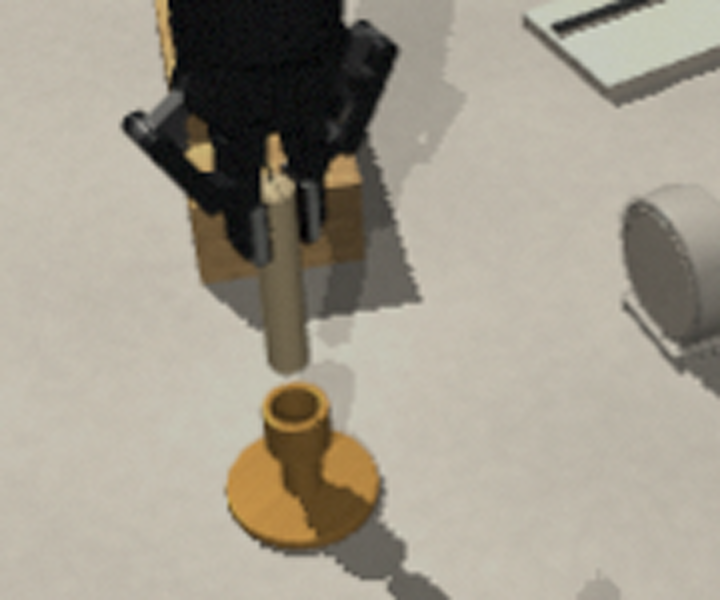

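View pics/t3.png

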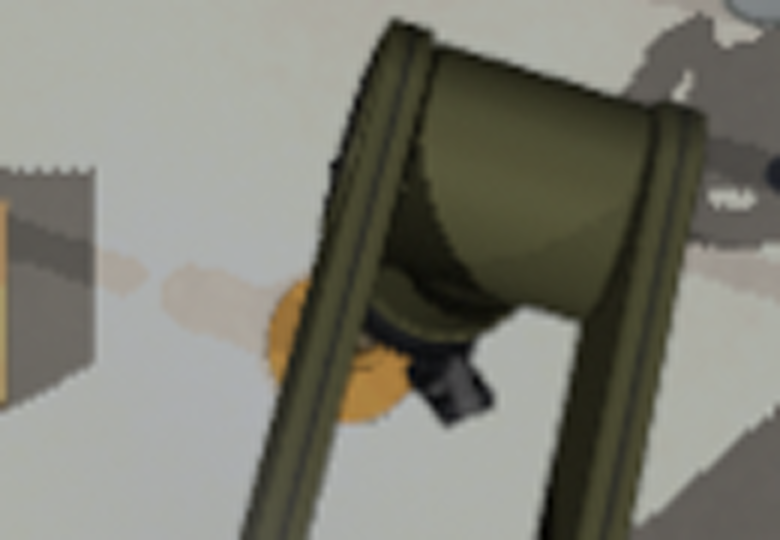

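View pics/w3.png

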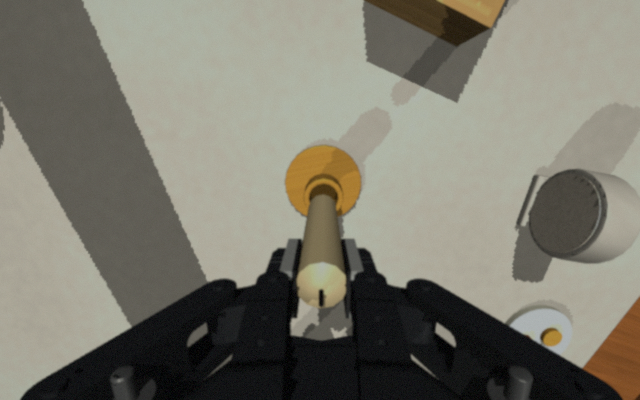

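```bash
cat > ov.py <<'E'
from h import *
th=np.linspace(0,2*np.pi,60)
def circ(x,y,z,rr): return np.c_[x+rr*np.cos(th),y+rr*np.sin(th),0*th+z]
def ov(im,n,box,k,f,circs):
    x0,y0,x1,y1=box
    o=cv2.resize(im[y0:y1,x0:x1,::-1],None,fx=k,fy=k,interpolation=cv2.INTER_CUBIC)
    for (c,col) in circs:
        p=(proj(n,c)-[x0,y0]+.5)*k-.5
        cv2.polylines(o,[np.round(p).astype(int)],True,col,1)
    cv2.imwrite(f,o)
E
python3 - <<'E'
from ov import *
a=cams.snapshot("side"); w=cams.snapshot("wrist")
s,M=st(); p=s["ee_pos"]; f=p[2]-.082
C=[(circ(.5155,-.118,.068,.018),(0,0,255)),(circ(.5155,-.118,.068,.013),(0,0,255)),(circ(.5155,-.118,0.008,.042),(0,0,255)),(circ(p[0],p[1],f,.011),(0,255,0)),(circ(p[0],p[1],f+.12,.011),(0,255,0)),(circ(p[0],p[1],f+.06,.011),(0,255,0))]
ov(a,"side",(260,180,345,290),7,"pics/o_s.png",C[:])
ov(w,"wrist",(270,130,380,310),4,"pics/o_w.png",C)
E
```

```text
t 5.9 p [ 0.5143 -0.119   0.1802] x [-0. -0. -1.] z [ 0.925  0.379 -0.   ] F [-0.3 -1.  -0.5] w 0.238 q [-0.31  0.29  1.68 -0.    1.18 -0.7 ]
```

View pics/o_s.png

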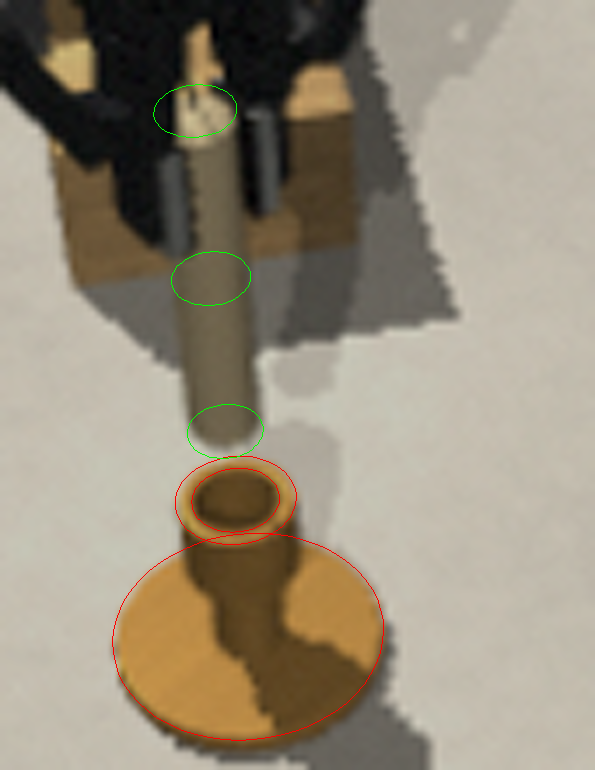

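View pics/o_w.png

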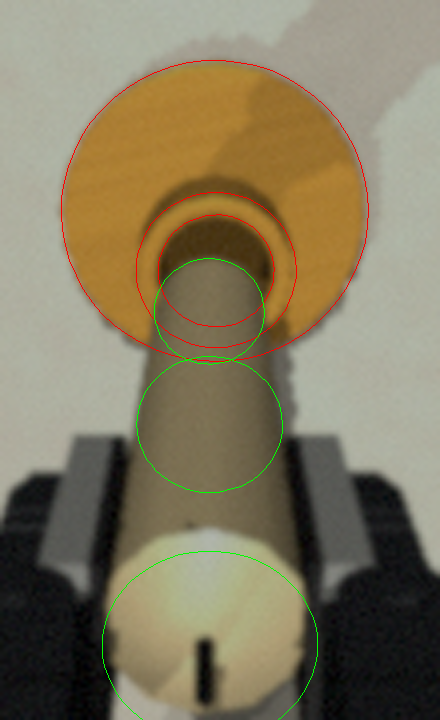

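```bash
python3 - <<'E'
from ov import *
a=cams.snapshot("side"); w=cams.snapshot("wrist")
np.save("a.npy",a);np.save("w.npy",w)
outs=[]
for n in("side","wrist"):
    for t in models.trace(n,"candle"):
        ys,xs=np.nonzero(t["mask"]); print(n,round(t["conf"],2),xs.min(),xs.max(),ys.min(),ys.max(),len(xs))
        np.save(f"m_{n}_{len(xs)}.npy",t["mask"])
sc=a[175:290,255:355,::-1]; cv2.imwrite("pics/rs.png",cv2.resize(sc,None,fx=5,fy=5,interpolation=cv2.INTER_NEAREST))
# rows colour profile
for y in(215,222,228,235): print(y,[int(v) for v in a[y,280:302].sum(1)])
for y in (205,215,225,235,245): print(y,[int(v) for v in w[y,295:350].sum(1)])
E
```

```text
side 0.86 362 377 320 365 567
side 0.82 328 341 335 380 547
side 0.59 284 296 194 243 465
wrist 0.61 297 346 195 307 4323
215 [232, 199, 168, 182, 194, 228, 207, 209, 287, 287, 288, 276, 271, 251, 220, 223, 248, 244, 245, 253, 250, 243]
222 [295, 288, 290, 298, 281, 241, 256, 269, 280, 284, 289, 284, 278, 256, 223, 239, 292, 299, 293, 293, 290, 264]
228 [294, 290, 292, 291, 293, 269, 238, 269, 273, 285, 288, 292, 284, 272, 247, 233, 259, 299, 300, 274, 229, 220]
235 [565, 565, 567, 567, 570, 510, 316, 249, 261, 276, 280, 289, 284, 273, 257, 228, 330, 506, 568, 550, 510, 496]
205 [341, 345, 338, 343, 343, 346, 345, 337, 335, 337, 333, 328, 337, 304, 270, 257, 268, 271, 276, 296, 304, 306, 310, 313, 310, 311, 316, 316, 316, 312, 308, 302, 302, 291, 291, 282, 272, 254, 234, 218, 208, 253, 320, 353, 358, 346, 323, 318, 338, 354, 348, 348, 346, 347, 347]
215 [504, 503, 509, 511, 497, 429, 355, 325, 324, 326, 323, 301, 264, 249, 257, 260, 279, 296, 296, 308, 307, 314, 312, 308, 315, 318, 318, 314, 315, 306, 307, 304, 295, 295, 287, 275, 275, 268, 252, 236, 211, 198, 199, 197, 197, 211, 222
[... 173 characters left out ...]
10, 319, 321, 313, 306, 315, 302, 297, 300, 283, 283, 279, 269, 256, 247, 233, 212, 210, 225, 263, 283, 303, 373, 450, 504, 516, 513, 519, 519, 520]
235 [507, 509, 517, 518, 510, 511, 508, 490, 407, 288, 254, 252, 262, 269, 292, 306, 303, 310, 317, 317, 317, 315, 318, 324, 311, 318, 319, 318, 314, 318, 313, 307, 299, 297, 286, 288, 275, 278, 269, 260, 245, 220, 211, 200, 203, 252, 283, 297, 373, 455, 503, 512, 515, 512, 518]
245 [250, 201, 129, 71, 29, 32, 70, 148, 208, 250, 267, 271, 285, 291, 301, 308, 317, 317, 315, 315, 323, 321, 316, 323, 317, 317, 319, 316, 315, 316, 312, 305, 303, 299, 293, 290, 281, 274, 273, 258, 253, 238, 226, 206, 197, 167, 86, 37, 33, 67, 138, 206, 249, 259, 264]
```

View pics/rs.png

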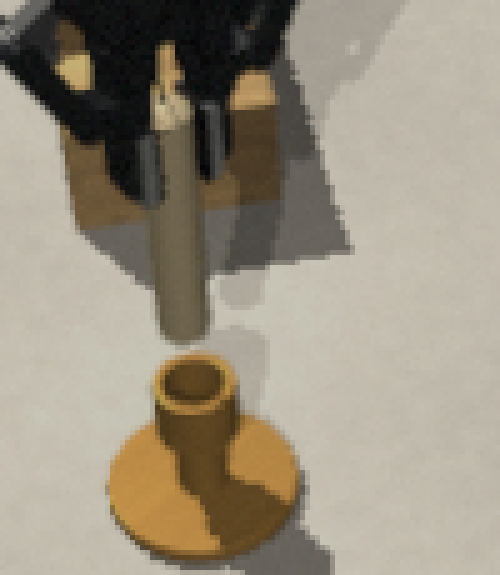

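```bash
python3 - <<'E'
from ov import *
from scipy.optimize import least_squares
ms=np.load("m_side_465.npy"); mw=np.load("m_wrist_4323.npy")
print(sorted(set(np.nonzero(ms)[0]))[-1]);
def hull(n,p):
    x,y,z,ax,ay=p; a=np.array([ax,ay,1]); a/=np.linalg.norm(a)
    u=np.cross(a,[0,1,0]);u/=np.linalg.norm(u);v=np.cross(a,u)
    pts=[]
    for h,rr in((0,.009),(.002,.011),(.118,.011),(.12,.010)):
        pts.append(np.array([x,y,z])+a*h+rr*(np.cos(th)[:,None]*u+np.sin(th)[:,None]*v))
    P=proj(n,np.vstack(pts)); return cv2.convexHull(P.astype(np.float32)).reshape(-1,2)
def lr(H,rows):
    out=[]
    for y in rows:
        xs=[]
        for i in range(len(H)):
            a,b=H[i-1],H[i]
            if (a[1]-y)*(b[1]-y)<0: xs.append(a[0]+(y-a[1])/(b[1]-a[1])*(b[0]-a[0]))
        out.append((min(xs),max(xs)) if xs else (np.nan,np.nan))
    return np.array(out)
rs=np.arange(220,241,2); rw=np.arange(200,304,4)
def obs(m,rows): return np.array([(np.nonzero(m[y])[0].min()-.5,np.nonzero(m[y])[0].max()+.5) for y in rows])
os_,ow=obs(ms,rs),obs(mw,rw)
ys=np.nonzero(ms)[0].max()+.5; yw=(np.nonzero(mw)[0].min()-.5,np.nonzero(mw)[0].max()+.5)
def res(p,w=1):
    hs,hw=hull("side",p),hull("wrist",p)
    a=np.nan_to_num((lr(hs,rs)-os_).ravel(),nan=3); b=np.nan_to_num((lr(hw,rw)-ow).ravel(),nan=3)
    return np.r_[a,b*.6,(hs[:,1].max()-ys)*3,(hw[:,1].min()-yw[0])*3,(hw[:,1].max()-yw[1])*3]
s,M=st();p=s["ee_pos"]
f=least_squares(res,[p[0],p[1],p[2]-.082,0,0],x_scale=[.001,.001,.001,.01,.01],diff_step=1e-3,loss="soft_l1")
print(np.round(f.x,4),f.cost,np.round(f.fun,1).tolist())
C=[(circ(.5155,-.118,.068,.018),(0,0,255)),(circ(.5155,-.118,.068,.013),(0,0,255))]
a=np.load("a.npy");w=np.load("w.npy")
import ov
pj=ov.proj
ov.proj=lambda n,c: c if c.shape[1]==2 else pj(n,c)
H=[hull("side",f.x),hull("wrist",f.x)]

```

```text
243
t 6.1 p [ 0.5141 -0.1185  0.1802] x [-0.  0. -1.] z [ 0.925  0.38  -0.   ] F [ 0.2 -0.7  0.2] w 0.238 q [-0.31  0.29  1.68 -0.    1.18 -0.7 ]
[ 0.5146 -0.1182  0.0975 -0.0145  0.0115] 8.394510898480172 [0.2, -0.4, -0.6, -0.2, -0.3, -0.0, -0.1, -0.8, 0.2, -0.6, 0.5, -0.4, 0.7, -0.2, 1.0, 0.0, 0.2, 0.2, 0.5, 0.4, -0.3, 0.6, 0.5, 0.2, -0.1, 0.2, -0.0, 0.0, 0.1, 0.4, 0.3, -0.5, -0.2, -0.1, -0.1, -0.3, 0.1, 0.0, 0.2, -0.2, 0.3, 0.1, -0.1, -0.1, 0.0, -0.4, -0.5, -0.0, -0.3, -0.3, -0.2, 0.1, -0.0, 0.4, -0.5, 0.2, -0.4, 0.5, -0.8, 0.3, -0.7, 0.6, -1.1, 0.4, -1.2, 1.1, -0.9, 0.8, -0.1, 0.6, 0.7, 0.4, 0.5, 0.1, 2.1, -0.3, 0.2]bash: warning: here-document at line 22 delimited by end-of-file (wanted `E')
```

Request:
drive_tool --steps '[[-1,[1,0,-12],[0,0,0]],[-1,[0,0,-12],[0,0,0]],[-1,[0,0,-8],[0,0,0]],[-1,[0,0,-6],[0,0,0]],[-1,[0,0,-5],[0,0,0]],[-1,[0,0,0],[0,0,0]],[-1,[0,0,0],[0,0,0]]]'

```text
clock: 6.8
ee_pos: [0.5151, -0.1183, 0.1372]
tcp_rot: [-0.306, 1.549, 0.306]
force: [0.3, -0.8, -1.3]
gripper_width: 0.238
```

```bash
python3 - <<'E'
from ov import *
a=cams.snapshot("side"); w=cams.snapshot("wrist")
s,M=st()
C=[(circ(.5155,-.118,.068,.018),(0,0,255)),(circ(.5155,-.118,0.008,.042),(0,0,255))]
ov(a,"side",(260,180,345,290),5,"pics/o_s2.png",C)
ov(w,"wrist",(270,130,380,310),4,"pics/o_w2.png",C)
x=cv2.imread("pics/o_s2.png");y=cv2.imread("pics/o_w2.png")[:550]
cv2.imwrite("pics/o2.png",np.hstack([x[:550],y[:,:370]]))
E
```

```text
t 6.9 p [ 0.5151 -0.1182  0.1375] x [ 0. -0. -1.] z [0.925 0.381 0.   ] F [ 0.3 -0.7 -0.7] w 0.243 q [-0.31  0.33  1.73  0.    1.08 -0.7 ]
```

View pics/o2.png

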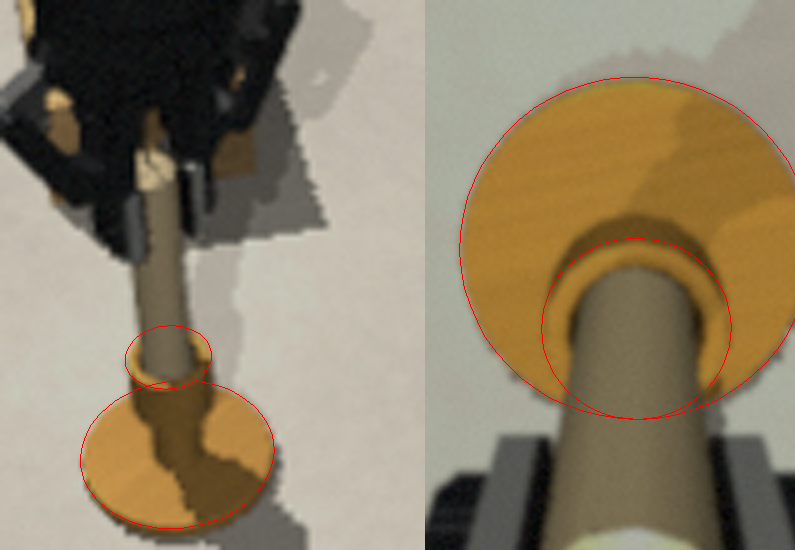

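Request:
drive_tool --steps '[[-1,[0,0,-5],[0,0,0]],[-1,[0,0,-3],[0,0,0]],[-1,[0,0,-1],[0,0,0]],[-1,[0,0,-1],[0,0,0]],[-1,[0,0,0],[0,0,0]]]'

```text
clock: 7.4
ee_pos: [0.5151, -0.1182, 0.1272]
tcp_rot: [-0.306, 1.549, 0.306]
force: [1.1, -0.8, -1.1]
gripper_width: 0.24
```

Request:
drive_tool --steps '[[-1,[0,0,-1],[0,0,0]],[-1,[0,0,-0.5],[0,0,0]],[-1,[0,0,0],[0,0,0]]]'

```text
clock: 7.7
ee_pos: [0.5154, -0.1183, 0.1269]
tcp_rot: [-0.307, 1.548, 0.306]
force: [-1.5, -0.8, 6.7]
gripper_width: 0.239
```

Request:
drive_tool --steps '[[-0.2,[0,0,0],[0,0,0]],[0.0,[0,0,0],[0,0,0]],[0.2,[0,0,0],[0,0,0]],[0.2,[0,0,0],[0,0,0]],[0.2,[0,0,0],[0,0,0]],[0.2,[0,0,15],[0,0,0]],[0.2,[0,0,30],[0,0,0]],[0.2,[0,0,40],[0,0,0]],[0.2,[0,0,40],[0,0,0]],[0.2,[0,0,20],[0,0,0]],[0.2,[0,0,0],[0,0,0]],[0.2,[0,0,0],[0,0,0]]]'

```text
clock: 8.9
ee_pos: [0.5149, -0.1181, 0.2706]
tcp_rot: [-0.306, 1.549, 0.306]
force: [0.2, 0.2, -0.3]
gripper_width: 0.599
```

```bash
python3 - <<'E'
from ov import *
a=cams.snapshot("side"); w=cams.snapshot("wrist")
s,M=st()
C=[(circ(.5155,-.118,.068,.018),(0,0,255)),(circ(.5155,-.118,0.008,.042),(0,0,255)),(circ(.5155,-.118,.165,.011),(0,255,0))]
ov(a,"side",(260,180,345,290),5,"pics/o_s3.png",C)
ov(w,"wrist",(260,130,370,310),3,"pics/o_w3.png",C)
x=cv2.imread("pics/o_s3.png");y=cv2.imread("pics/o_w3.png")
cv2.imwrite("pics/o3.png",np.hstack([x[:540],y]))
cv2.imwrite("pics/w4.png",w[:,:,::-1])
for n in("side","top"):
  cams.snapshot(n); print(n,[(round(d["conf"],2),np.round(d["position"],3).tolist()) for d in models.mark_of(n,"candle")])
E
```

```text
t 9.0 p [ 0.5139 -0.1178  0.2691] x [-0.003  0.001 -1.   ] z [ 0.925  0.381 -0.003] F [ 0.3 -0.4  0.5] w 0.604 q [-0.31  0.21  1.54  0.    1.39 -0.7 ]
side [(0.86, [0.54, -0.374, -0.002]), (0.85, [0.514, -0.116, 0.045]), (0.58, [0.608, -0.359, -0.006])]
top [(0.7, [0.606, -0.358, -0.002]), (0.57, [0.542, -0.369, -0.006])]
```

View pics/o3.png

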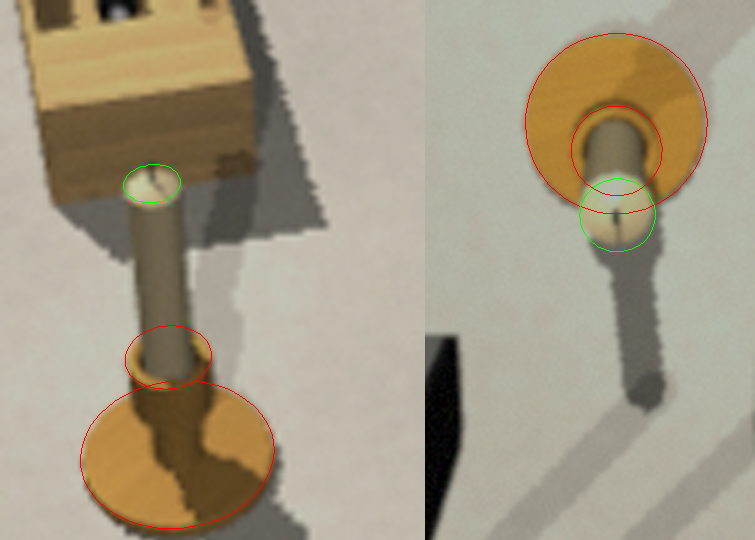

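View pics/w4.png

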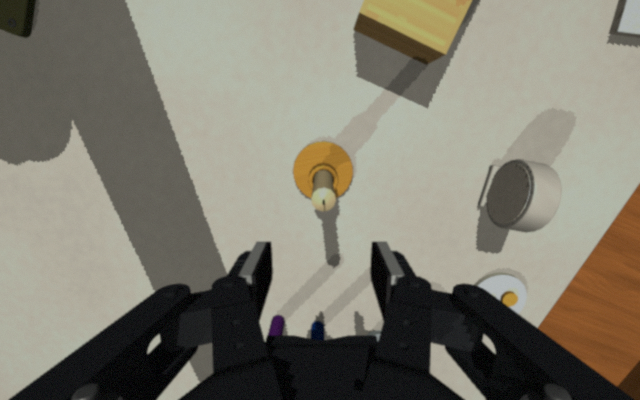

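Request:
drive_tool --steps '[[0.2,[3,32,0],[0,0,-3.4]],[0.2,[3,32,0],[0,0,-4]],[0.2,[3,32,0],[0,0,-4]],[0.2,[3,32,0],[0,0,-4]],[0.2,[3,32,0],[0,0,-4]],[0.2,[3,32,0],[0,0,-3]],[0.2,[2,32,0],[0,0,0]],[0.2,[1,31,0],[0,0,0]],[0.2,[0,0,0],[0,0,0]],[0.2,[0,0,0],[0,0,0]]]'

```text
clock: 10.2
ee_pos: [0.5357, 0.1372, 0.2701]
tcp_rot: [-0.002, 1.572, 0.0]
force: [0.6, -0.6, -0.3]
gripper_width: 0.601
```

```bash
python3 - <<'E'
from ov import *
w=cams.snapshot("wrist")
s,M=st()
cx,cy=.535,.198
def rect(x0,x1,y0,y1,z): return np.array([[x,y,z] for x,y in((x0,y0),(x1,y0),(x1,y1),(x0,y1))])
C=[(rect(cx-.052,cx+.052,cy-.136,cy+.136,.062),(0,0,255)),(rect(cx-.046,cx+.046,cy-.075,cy+.075,.062),(0,255,0)),(rect(.535-.011,.535+.011,.19,.295,.026),(255,0,0))]
ov(w,"wrist",(160,20,480,280),2.5,"pics/b1.png",C)
cv2.imwrite("pics/w5.png",w[:,:,::-1])
for t in("lighter","lighter_butt","lighter_tip","box","box_opening"): print(t,[(round(d["conf"],2),np.round(d["position"],3).tolist()) for d in models.mark_of("wrist",t)])
E
```

```text
t 10.25 p [0.5358 0.1364 0.2702] x [-0.001 -0.001 -1.   ] z [ 1.     0.    -0.001] F [-0.   0.  -0.5] w 0.601 q [ 0.17  0.25  1.49 -0.    1.4   0.17]
lighter [(0.88, [0.536, 0.2, 0.006])]
lighter_butt []
lighter_tip [(0.94, [0.536, 0.109, 0.012])]
box [(0.63, [0.53, 0.201, 0.0])]
box_opening [(0.69, [0.536, 0.198, 0.06]), (0.27, [0.534, 0.2, 0.002])]
```

View pics/b1.png

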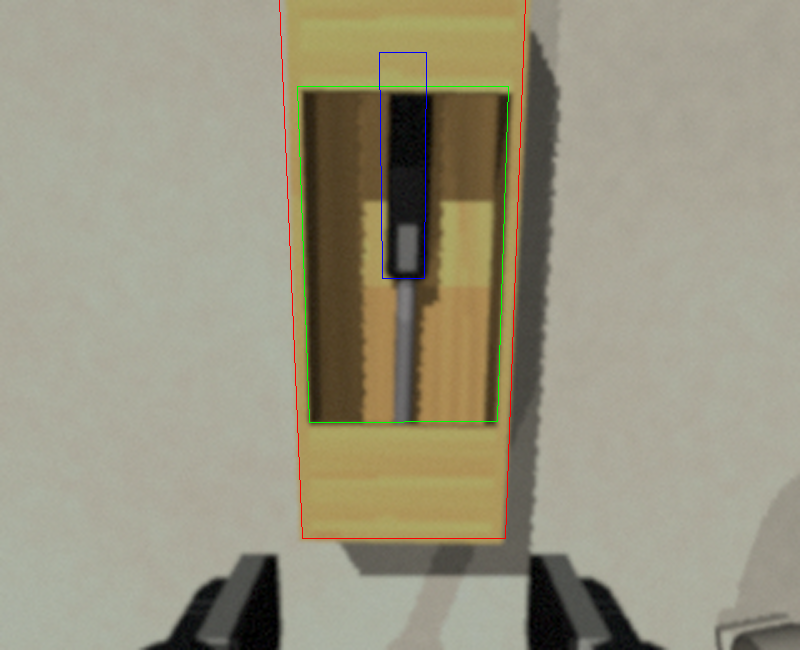

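```bash
python3 - <<'E'
from h import *
from scipy.optimize import least_squares
p=np.array([.5147,-.119,.1805]); j=np.array([.925,.38,0]); u=np.array([0,0,1.])
for name,px in {"Lknuckle":(130,125),"Rknuckle":(392,45),"Llow":(215,205),"Lfingerbottom":(262,262),"Rout":(345,150),"Rmid":(330,185)}.items():
    t=np.array([220+px[0]/4,150+px[1]/4])
    f=least_squares(lambda v: proj("side",p+j*v[0]+u*v[1])[0]-t,[0,.05]); print(name,np.round(f.x*1000,1))
E
```

```text
Lknuckle [-64.7  99.7]
Rknuckle [69.8 85.4]
Llow [-29.6  37.9]
Lfingerbottom [-8.6 -8. ]
Rout [41.2 36.8]
Rmid [31.7 20. ]
```

View pics/w5.png

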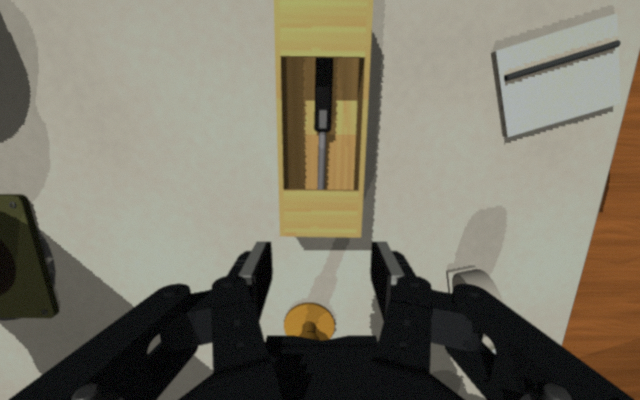

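Request:
drive_tool --steps '[[-0.25,[1,20,-20],[0,0,0]],[-0.25,[0,29,-40],[0,0,0]],[-0.25,[0,29,-40],[0,0,0]],[-0.25,[0,0,-40],[0,0,0]],[-0.25,[0,0,-30],[0,0,0]],[-0.25,[0,0,-20],[0,0,0]],[-0.25,[0,0,0],[0,0,0]],[-0.25,[0,0,0],[0,0,0]]]'

```text
clock: 11.3
ee_pos: [0.5374, 0.2144, 0.081]
tcp_rot: [0.001, 1.571, -0.001]
force: [0.4, -0.7, 0.8]
gripper_width: 0.373
```

```bash
python3 - <<'E'
from ov import *
w=cams.snapshot("wrist"); a=cams.snapshot("side")
s,M=st()
cv2.imwrite("pics/w6.png",w[:,:,::-1]); crop(a,220,100,360,240,4,"pics/s6.png")
E
```

```text
t 11.4 p [0.5385 0.2149 0.0824] x [ 0.003  0.001 -1.   ] z [ 1.    -0.001  0.003] F [ 0.4 -0.4  0.6] w 0.377 q [ 0.31  0.46  1.69 -0.    0.99  0.31]
```

View pics/w6.png

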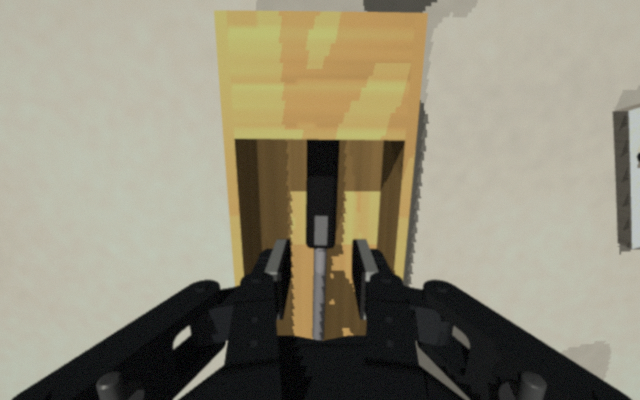

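View pics/s6.png

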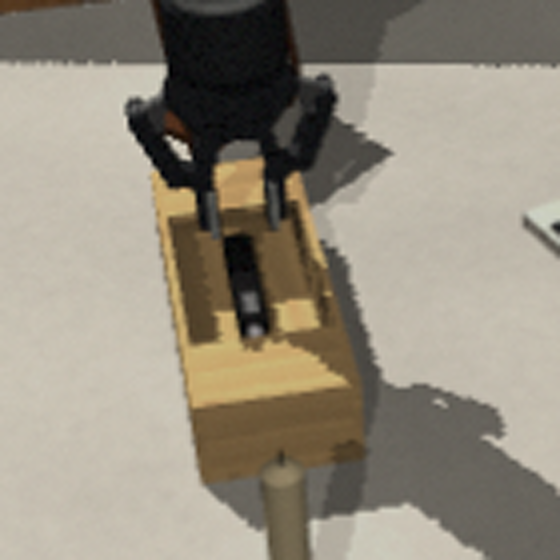

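Request:
drive_tool --steps '[[-0.25,[-0.5,0,-20],[0,0,0]],[-0.25,[0,0,-20],[0,0,0]],[-0.25,[0,0,-12],[0,0,0]],[-0.25,[0,0,-6],[0,0,0]],[-0.25,[0,0,0],[0,0,0]]]'

```text
clock: 11.9
ee_pos: [0.5366, 0.2147, 0.0228]
tcp_rot: [0.0, 1.571, -0.001]
force: [-0.8, -0.2, -0.5]
gripper_width: 0.377
```

```bash
python3 - <<'E'
from ov import *
w=cams.snapshot("wrist"); a=cams.snapshot("side")
s,M=st()
cv2.imwrite("pics/w7.png",w[:,:,::-1]); crop(a,220,100,360,240,4,"pics/s7.png")
E
```

```text
t 12.0 p [0.5373 0.215  0.0235] x [ 0.001  0.    -1.   ] z [ 1.    -0.001  0.001] F [ 0.8 -0.7  0.4] w 0.374 q [0.31 0.54 1.74 0.   0.86 0.31]
```

View pics/w7.png

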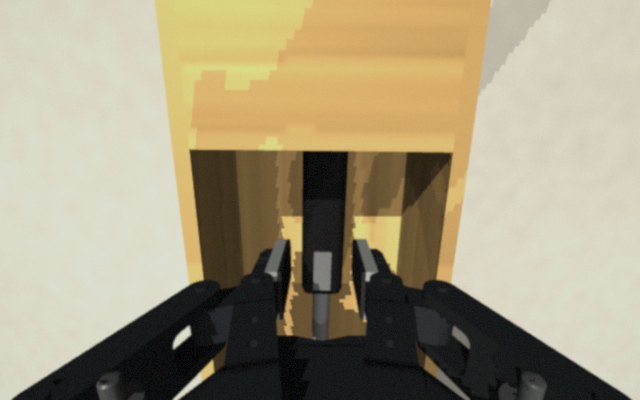

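View pics/s7.png

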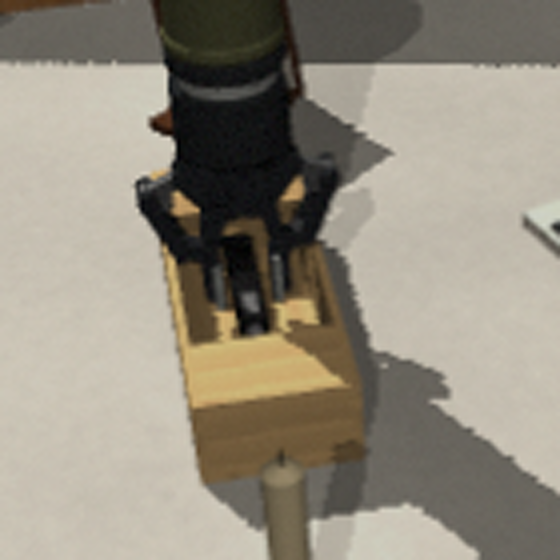

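```bash
python3 - <<'E'
from ov import *
print(proj("wrist",[[.537,.19,.026],[.537,.19,.006],[.537,.2,.026],[.537,.272,.062],[.537,.272,.056],[.537-.046,.272,.062],[.537+.046,.272,.062],[.521,.226,.0235],[.521,.204,.0235]]))
E
```

```text
[[320.53389311 295.29831951]
 [320.60375894 276.62872435]
 [320.48361708 279.04406328]
 [319.69024169 150.37911041]
 [319.76919045 148.7883057 ]
 [190.08735136 150.83054892]
 [449.44311133 150.25239041]
 [289.70926392 232.21960578]
 [290.99146998 270.12622507]]
```

Request:
drive_tool --steps '[[-0.25,[1,0,-4],[0,0,0]],[-0.25,[0,0,-3],[0,0,0]],[-0.25,[0,0,0],[0,0,0]],[-0.4,[0,0,0],[0,0,0]],[-0.5,[0,0,0],[0,0,0]],[-1,[0,0,0],[0,0,0]],[-1,[0,0,0],[0,0,0]],[-1,[0,0,0],[0,0,0]],[-1,[0,0,0],[0,0,0]],[-1,[0,0,0],[0,0,0]]]'

```text
clock: 13.0
ee_pos: [0.5376, 0.2148, 0.0161]
tcp_rot: [0.0, 1.571, -0.0]
force: [-1.5, -1.7, 5.5]
gripper_width: 0.237
```

Request:
drive_tool --steps '[[-1,[0,0,2],[0,0,0]],[-1,[0,0,2],[0,0,0]],[-1,[0,4,0],[0,0,0]],[-1,[0,7,0],[0,0,0]],[-1,[0,7,0],[0,0,0]],[-1,[0,5,0],[0,0,0]],[-1,[0,0,0],[0,0,0]]]'

```text
clock: 13.7
ee_pos: [0.5377, 0.2389, 0.0197]
tcp_rot: [-0.0, 1.571, 0.001]
force: [0.3, 0.0, -1.1]
gripper_width: 0.235
```

```bash
python3 - <<'E'
from ov import *
w=cams.snapshot("wrist"); a=cams.snapshot("side")
s,M=st()
cv2.imwrite("pics/w8.png",w[:,:,::-1]); crop(a,220,100,360,240,4,"pics/s8.png")
E
```

```text
t 13.8 p [0.5375 0.2381 0.0197] x [-0. -0. -1.] z [ 1.  0. -0.] F [ 0.4  0.4 -0.6] w 0.238 q [ 0.35  0.55  1.72 -0.    0.87  0.35]
```

View pics/w8.png

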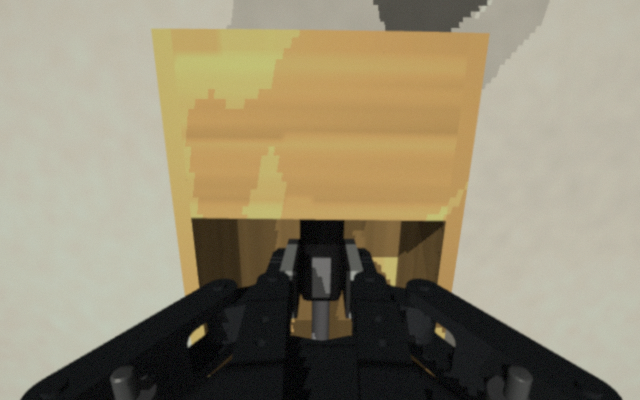

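View pics/s8.png

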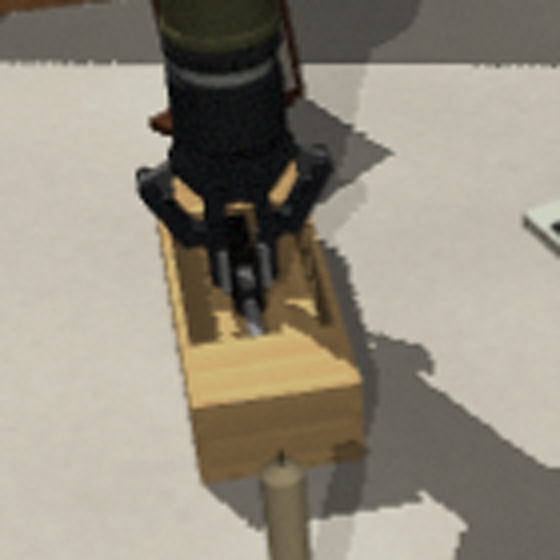

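Request:
drive_tool --steps '[[-1,[0,0.6,3.5],[-2.5,0,0]],[-1,[0,0.6,3.5],[-2.5,0,0]],[-1,[0,0.8,3.5],[-2.5,0,0]],[-1,[0,0.9,3.4],[-2.5,0,0]],[-1,[0,0.2,3.4],[-2.5,0,0]],[-1,[0,0.2,3.3],[-2.5,0,0]],[-1,[0,0.4,3.3],[-2.5,0,0]],[-1,[0,0.5,3.2],[-2.5,0,0]],[-1,[0,0,0],[0,0,0]]]'

```text
clock: 14.7
ee_pos: [0.5378, 0.2432, 0.0467]
tcp_rot: [-0.274, 1.553, -0.273]
force: [-0.1, 0.6, -1.1]
gripper_width: 0.236
```

```bash
python3 - <<'E'
from ov import *
w=cams.snapshot("wrist"); a=cams.snapshot("side")
s,M=st()
cv2.imwrite("pics/w9.png",w[:,:,::-1]); crop(a,220,100,360,240,4,"pics/s9.png")
E
```

```text
t 14.8 p [0.5374 0.2422 0.0466] x [-0.    -0.341 -0.94 ] z [ 1.  0. -0.] F [-0.9  0.  -1.7] w 0.238 q [ 0.54  0.61  1.57 -0.32  1.17  0.69]
```

View pics/w9.png

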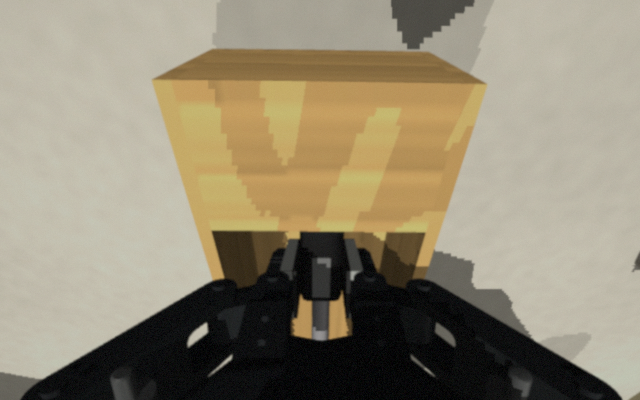

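View pics/s9.png

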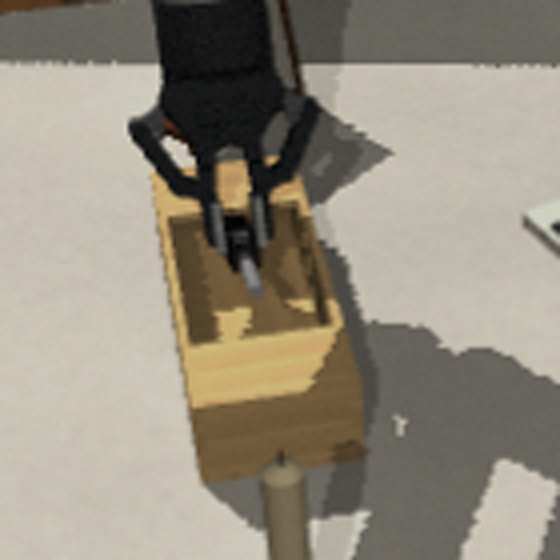

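Request:
drive_tool --steps '[[-1,[0,-7,2.6],[0,0,0]],[-1,[0,-10,3.6],[0,0,0]],[-1,[0,-10,3.6],[0,0,0]],[-1,[0,-10,3.6],[0,0,0]],[-1,[0,-10,3.6],[0,0,0]],[-1,[0,-10,3.6],[0,0,0]],[-1,[0,-9,3.4],[0,0,0]],[-1,[0,0,0],[0,0,0]]]'

```text
clock: 15.6
ee_pos: [0.5376, 0.1746, 0.0716]
tcp_rot: [-0.273, 1.553, -0.275]
force: [0.9, 0.3, -0.5]
gripper_width: 0.237
```

```bash
python3 - <<'E'
from ov import *
w=cams.snapshot("wrist"); a=cams.snapshot("side")
s,M=st()
x=a[100:240,220:360,::-1]; x=cv2.resize(x,None,fx=3,fy=3); y=cv2.resize(w[:,160:480,::-1],(336,420))
cv2.imwrite("pics/p10.png",np.hstack([x,y]))
E
```

```text
t 15.7 p [0.5377 0.1759 0.071 ] x [ 0.    -0.342 -0.94 ] z [ 1.    -0.001  0.001] F [ 0.7  0.3 -1.5] w 0.237 q [ 0.44  0.54  1.63 -0.35  1.15  0.62]
```

View pics/p10.png

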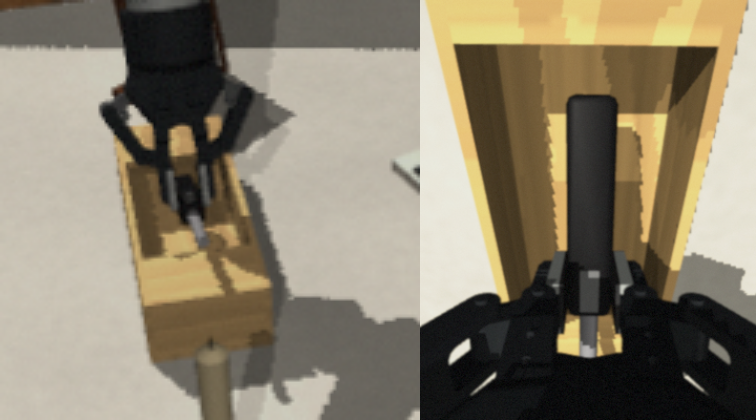

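Request:
drive_tool --steps '[[-1,[0,0,10],[0,0,0]],[-1,[0,0,18],[0,0,0]],[-1,[0,0,22],[0,0,0]],[-1,[0,0,25],[0,0,0]],[-1,[0,0,25],[0,0,0]],[-1,[0,0,25],[0,0,0]],[-1,[0,0,20],[0,0,0]],[-1,[0,0,12],[0,0,0]],[-1,[0,0,5],[0,0,0]],[-1,[0,0,0],[0,0,0]],[-1,[0,0,0],[0,0,0]],[-1,[0,0,0],[0,0,0]],[-1,[0,0,0],[0,0,0]],[-1,[0,0,0],[0,0,0]]]'

```text
clock: 17.1
ee_pos: [0.5374, 0.1759, 0.2322]
tcp_rot: [-0.274, 1.554, -0.275]
force: [1.0, -0.5, -1.4]
gripper_width: 0.235
```

```bash
python3 - <<'E'
from ov import *
w=cams.snapshot("wrist"); a=cams.snapshot("side")
s,M=st()
for n in("side","wrist"):
  for t in("lighter_butt","lighter_tip","candle","clock","tumbler","frame"):
    print(n,t,[(round(d["conf"],2),np.round(d["position"],3).tolist()) for d in models.mark_of(n,t)])
cv2.imwrite("pics/p11.png",a[:,:,::-1]);cv2.imwrite("pics/w11.png",w[:,:,::-1])
E
```

```text
t 17.2 p [0.5375 0.1759 0.2325] x [-0.001 -0.342 -0.94 ] z [ 1.    -0.    -0.001] F [-0.3 -0.7 -1.3] w 0.237 q [ 0.44  0.38  1.45 -0.32  1.48  0.5 ]
side lighter_butt [(0.63, [0.544, 0.251, 0.204])]
side lighter_tip [(0.65, [0.714, -0.351, -0.002]), (0.64, [0.536, 0.071, 0.266]), (0.49, [0.532, 0.159, 0.226])]
side candle [(0.96, [0.517, -0.117, 0.046]), (0.82, [0.542, -0.377, -0.0]), (0.78, [0.606, -0.362, -0.0]), (0.32, [0.714, -0.354, -0.003])]
side clock [(0.96, [0.757, -0.043, 0.002])]
side tumbler [(0.3, [0.541, 0.254, 0.207])]
side frame [(0.84, [0.575, 0.485, 0.002])]
wrist lighter_butt [(0.94, [0.544, 0.25, 0.203])]
wrist lighter_tip []
wrist candle [(0.63, [0.537, 0.16, 0.229]), (0.54, [0.515, -0.12, 0.046])]
wrist clock [(0.81, [0.757, -0.041, 0.003]), (0.2, [0.515, -0.118, 0.044])]
wrist tumbler [(0.55, [0.716, -0.351, -0.001]), (0.18, [0.756, -0.04, 0.001])]
wrist frame []
```

View pics/p11.png

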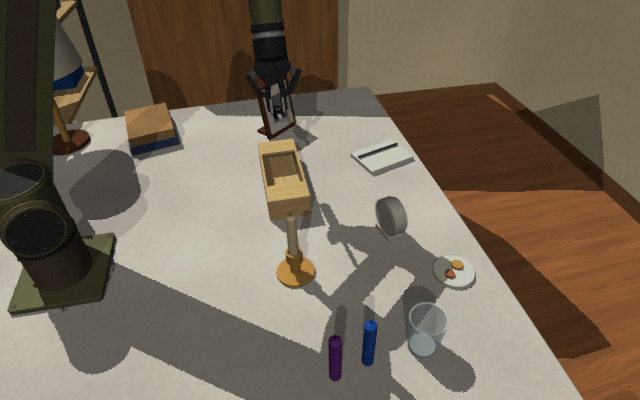

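View pics/w11.png

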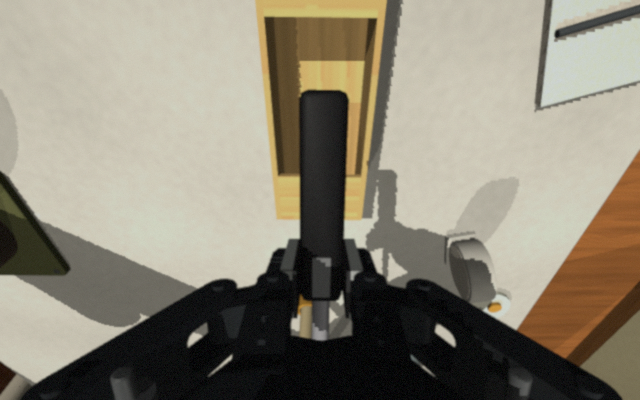

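The box is empty. The lighter is held with its butt at about z 0.204 and its tip at about 0.266. The candle still stands in the cup at (0.517, -0.117, 0.046), and the clock, glass and frame haven't moved. Handing in.

```bash
python3 - <<'E'
from h import *
st(); print(order.sign_off())
E
```

```text
t 17.8 p [0.5376 0.176  0.2329] x [ 0.    -0.342 -0.94 ] z [ 1. -0.  0.] F [ 0.4  0.  -1.4] w 0.239 q [ 0.44  0.38  1.45 -0.32  1.48  0.5 ]
the job is handed in; nothing more can be done
None
```

The candle is standing in the candlestick cup, let go, and the lighter is out of the box and held still in the gripper. I handed the job in at 17.8 s; the sign-off gave no verdict.

- **Candle:** I picked the ivory one, not the purple or blue look-alikes. I lined it up over the cup from the side and wrist pictures, lowered it until it touched the cup floor (about 7 N), and let go. The last check put its foot at (0.517, -0.117, 0.046), about 2 mm from my measured cup centre, and it looked upright.
- **Lighter:** I gripped the handle inside the box, slid it 24 mm towards the butt end, tilted the nozzle up 20°, and pulled it out along its own slant, then straight up. I felt no contact with the box on the way. The last check put the butt at z ≈ 0.204 m and the tip at z ≈ 0.266 m, with the gripper opening steady on the handle. The force reading (about 1.4 N downward) roughly fits the lighter's weight.
- **Bystanders:** the clock, glass and frame read within a few mm of where they started.
- **Checks that disagreed:** the networks returned a few false hits, such as a "tumbler" at the lighter's butt and a "lighter tip" at the glass. I discarded these because another camera or the picture itself contradicted them. The tip was seen only by the side camera.

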